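# Re-rack the stain bottles in reverse order

### The arm

A 6-joint arm with a two-finger parallel gripper is mounted at the origin on a cart in front of the work surface, level with it; the furniture and walls round the work are solid. World frame = base frame: x ahead of the robot, y to its left, z up, the work surface at z = 0. Lengths are in m, angles in rad, forces in N, time in s.
With the tool pointing down it reaches from about 0.25 to 0.775 m from the base axis. Payload 4 kg.
Tool frame: the origin (TCP) lies at the very end of the fingers, on their centre line; the grasp point (between the pads) lies 19 mm behind it (robot.hold_point_z is the distance from the TCP to the grasp point, in m); z points along the fingers, y is the line along which they close (so a half turn about z gives the same grasp; the last joint's range is limited). The gripper opens to 94 mm and grips with 3 to 60 N. Pads are 16 mm wide; open, the fingers measure 119 mm over their backs; the gripper's body (75 mm by 177 mm) begins 78 mm behind the grasp point.
Start: joints at [-1.435, 0.087, 1.371, -0, 1.684, -0.103], TCP at [0.13, -0.534, 0.176] pointing down, gripper open.
Joint ranges: [-3.1, 3.1], [-0.76, 2.03], [0.27, 2.55], [-1.08, 4.22], [0.17, 2.65], [-2.57, 2.57]. Speed limits (rad/s): [2.79, 2.79, 3.14, 3.14, 3.14, 3.14].

### API

Orientations are given as [roll, pitch, yaw] about the fixed x, y, z axes, in that order (R = Rz(yaw) Ry(pitch) Rx(roll)).
In Python, from bench import robot gives the robot as it stands.
- The arm moves only by the tool carry_out, never from a script. Its argument "steps" is a list of rows, each a list of 3 entries, a list of its own where there are three numbers: the shift along the tool's x, y, z in m, then the turn about the tool's z in units of 10 degrees (1.0 is 10 degrees), then the closure, from -1 (fully open) to 1 (shut). In form: [[[tx, ty, tz], roll, jaw], ...]. A call has 1 to 10 rows; each row is the pose to reach, as a shift and turn from the pose commanded when the call began, along the tool's axes at that moment; what a row does not reach only later rows make up. A row lasts 1/8 s, in which the tool goes at most 62.5 mm and 10.7 degrees, less where a joint would pass 70% of its speed; a pose out of reach is approached as far as the arm can. A call with a gripper value outside its range is refused whole. The fingers move at their own pace and stop on an object; the grip force is fixed at half the most. Time passes only in rows, so rows that repeat a pose let the fingers close. It gives the time, the measured TCP pose, the force, the opening and the grip force at its end, in the units of the state.
- robot.get_obs(): the state, without advancing time (a new reading comes with each control period).
- robot.snapshot(name): name is "scene" or "top"; returns a dict with "image" (400x640x3 uint8, red, green, blue), "z_map" (400x640 float32, m along the optical axis (not along the pixel's ray), 0 where there is no reading), "mtx" (3x3 intrinsics, pixels), "R" (3x3) and "t" (3): a world point X has camera coordinates R X + t. Camera axes: x right, y down, z forward; pixel columns grow to the right and rows downward; lengths in m; the calibration is good to about 2 mm. A picture is of the moment at which its call begins.
- robot.close_job(): hands the job in; it is judged then, once.
The state is a dict: "time": time; "joint_positions": joint angles; "qvel": joint speeds; "joint_torque": joint torques, N m; "tool_pos": TCP position; "ee_rot": TCP orientation; "wrist_force": force on the tool from outside, world axes, zero at the start; "wrist_torque": the same for the moment, N m; "width": finger opening in m; "finger_force": force on a finger pad.
Only numpy, scipy, OpenCV 4.12 (cv2) and the standard library are available. Lean on these libraries where they do the work, as an engineer would, in place of code of your own. Each camera call takes 0.05 s, during which the arm holds its last target. There are 200 camera calls.

### The job

Move the four stain bottles from the white rack into the empty blue rack in reverse order: the bottle at the left end of the white rack goes into the right-end well of the blue rack, the next into the well beside it, and so on, until the one at the white rack's right end stands in the blue rack's left-end well (left and right as seen from the robot). Keep every bottle upright on the way and leave each standing on the floor of its own well. The colour strips on the white rack stay there and show which bottle came from which well.

Things in the scene. Friction and masses are not known exactly. Their poses are not given: they have to be found in the camera images.
- white_rack: White bottle rack, a bottle in each well at the start, coloured label strips on its front ledge. Fixed, 62 x 250 mm, 18 mm high, an 18 mm ledge (9 mm high) along the front. Four open 54 mm square wells in a row, centres at x = 0, y = +87, +29, -29, -87 mm, floor 5 mm up. Origin: centre of the row, on the worktop; x points away from the robot, y to its left (within 10 degrees).
- blue_rack: Blue bottle rack, empty at the start, no labels; in front of or behind the white one. Fixed, 62 x 250 mm, 18 mm high, an 18 mm ledge (9 mm high) along the front. Four open 54 mm square wells in a row, centres at x = 0, y = +87, +29, -29, -87 mm, floor 5 mm up. Origin: centre of the row, on the worktop; x points away from the robot, y to its left (within 10 degrees).
- bottle_violet: Loose violet stain bottle with a black dropper cap, violet body, 50 to 90 g, 113 mm tall, round: body 37 mm wide up to 70 mm, then the 23 mm cap. Starts upright in the white rack. Origin: centre of its underside, z up. Grip the upper body with the fingers closing across the row; neighbours stand 58 mm away along the row.
- bottle_red: Loose red stain bottle with a black dropper cap, bright red body, 50 to 90 g, 113 mm tall, round: body 37 mm wide up to 70 mm, then the 23 mm cap. Starts upright in the white rack. Origin: centre of its underside, z up. Grip the upper body with the fingers closing across the row; neighbours stand 58 mm away along the row.
- bottle_amber: Loose amber-orange bottle with a WHITE dropper cap (the only white cap), 50 to 90 g, 113 mm tall, round: body 37 mm wide up to 70 mm, then the 23 mm cap. Starts upright in the white rack. Origin: centre of its underside, z up. Grip the upper body with the fingers closing across the row; neighbours stand 58 mm away along the row.
- bottle_brown: Loose dark brown bottle with a black dropper cap, 50 to 90 g, 113 mm tall, round: body 37 mm wide up to 70 mm, then the 23 mm cap. Starts upright in the white rack. Origin: centre of its underside, z up. Grip the upper body with the fingers closing across the row; neighbours stand 58 mm away along the row.
- label_violet: Fixed violet strip, 12 x 46 x 2 mm, flat on the white rack's front ledge, before the well where the violet bottle starts (well centre 39 mm from it along the rack's +x). Stays put, so it shows the original order. Origin: centre of its underside, 6 mm above the worktop.
- label_red: Fixed red strip, 12 x 46 x 2 mm, flat on the white rack's front ledge, before the well where the red bottle starts (well centre 39 mm from it along the rack's +x). Stays put, so it shows the original order. Origin: centre of its underside, 6 mm above the worktop.
- label_amber: Fixed orange-yellow strip, 12 x 46 x 2 mm, flat on the white rack's front ledge, before the well where the amber bottle starts (well centre 39 mm from it along the rack's +x). Stays put, so it shows the original order. Origin: centre of its underside, 6 mm above the worktop.
- label_brown: Fixed dark brown strip, 12 x 46 x 2 mm, flat on the white rack's front ledge, before the well where the brown bottle starts (well centre 39 mm from it along the rack's +x). Stays put, so it shows the original order. Origin: centre of its underside, 6 mm above the worktop.
Not all that is in view belongs to the job. What is shaped like the bottle_brown but yellow is not meant.

How it is judged:
By the outcome, as a careful person would: the job done as asked, in the order asked, and still so for the second after the job is handed in, with the robot touching nothing.
It also fails if it takes over 96 s, if anything falls off the work surface, if the arm or the gripper's body presses on something with over 40 N, if the wrist force passes 120 N, or if a joint passes its speed limit or range.

## Working session

There is one attempt and no reset: what is moved stays moved. The work goes in short steps, Python scripts to look and compute and a tool call to move; the robot and the scene stay as the last step left them, time stands still between calls to the robot, and variables do not carry over. Pictures are saved under pics/ and viewed, at most 14 in all, crops included, and the job is handed in when it is done.

Besides the shell and the picture viewer there is one more tool, called after ">>>" as name(argument=value, ...), one argument or row to a line, values as JSON. carry_out: Moves the arm, as the interface text tells. Its arguments: {"type":"object","properties":{"steps":{"type":"array","items":{"type":"array"}}},"required":["steps"]}

```bash
mkdir -p pics; ls; cat > h.py <<'E'
import numpy as np, cv2
from bench import robot
def snap(n,f=None):
    s=robot.snapshot(n)
    if f: cv2.imwrite(f,s["image"][:,:,::-1])
    return s
def pt(s,u,v):
    z=float(s["z_map"][int(v),int(u)]); K=s["mtx"]
    return s["R"].T@(np.array([(u-K[0,2])/K[0,0]*z,(v-K[1,2])/K[1,1]*z,z])-s["t"])
def on_plane(s,u,v,h):
    d=s["R"].T@np.linalg.inv(s["mtx"])@[u,v,1]; c=-s["R"].T@s["t"]
    return c+d*(h-c[2])/d[2]
E
python3 - <<'E'
from h import *
snap("top","pics/top0.png");snap("scene","pics/scene0.png")
print(robot.get_obs())
E
```

```text
pics
{'time': 0.1, 'joint_positions': array([-1.43510889e+00,  8.78863498e-02,  1.37207522e+00, -2.30505806e-05,
        1.68360037e+00, -1.03075473e-01]), 'qvel': array([ 0.00031116, -0.00176125, -0.00372132, -0.00027434, -0.00066264,
        0.00079697]), 'joint_torque': array([ 1.87084559e-03, -3.41253698e+01, -3.03301442e+01,  7.20399013e-02,
        3.04524705e-02, -9.06377795e-05]), 'tool_pos': array([ 0.13000155, -0.53385508,  0.17523256]), 'ee_rot': array([-3.13963146e+00, -1.79838387e-04,  2.38760157e-01]), 'wrist_force': array([-0.72738241, -0.40461075, -0.66531823]), 'wrist_torque': array([ 0.01672455, -0.00776111,  0.0291445 ]), 'finger_force': 0.0, 'width': 0.0939388564978469}
```

View pics/top0.png

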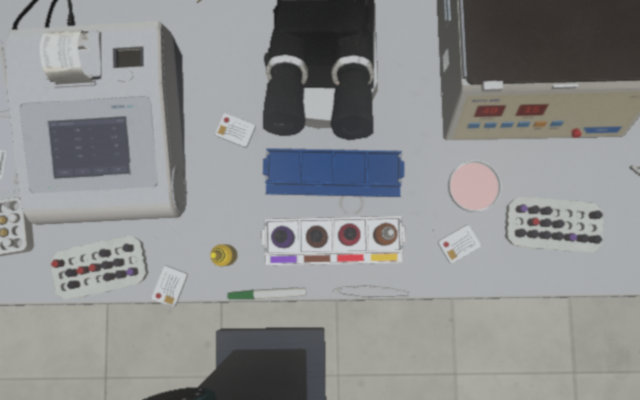

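View pics/scene0.png

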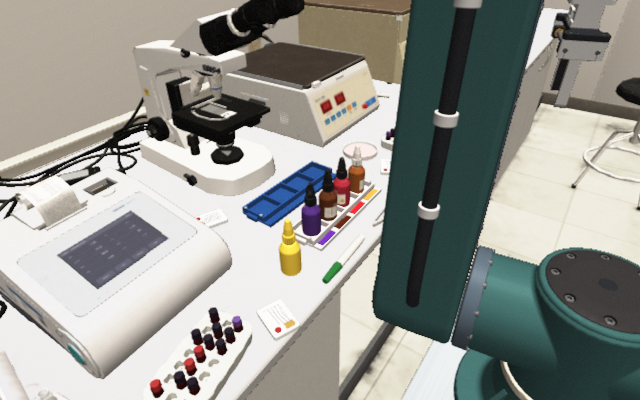

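```bash
python3 - <<'E'
from h import *
s=snap("top")
c=s["image"][140:275,250:420,::-1]
cv2.imwrite("pics/crop1.png",cv2.resize(c,None,fx=4.5,fy=4.5,interpolation=cv2.INTER_CUBIC))
print(-s["R"].T@s["t"]); print(s["R"].round(3))
# height map of area: max height per x band for y in 0.2 range
K=s["mtx"]; v,u=np.mgrid[0:400,0:640]; z=s["z_map"]
P=(np.stack([(u-K[0,2])/K[0,0]*z,(v-K[1,2])/K[1,1]*z,z],-1)-s["t"])@s["R"]; ok=z>0
np.save("P.npy",P)
for a,b in((247,266),(322,268),(283,236),(316,234),(348,232),(385,231),(285,120),(350,120),(320,100),(220,255)): print(a,b,P[b,a].round(4))
for x in np.arange(.3,.75,.03):
    m=ok&(abs(P[...,0]-x)<.015)&(abs(P[...,1])<.35)
    print(round(x,2),[ (round(float(P[...,2][m&(abs(P[...,1]-y)<.035)].max()),2) if (m&(abs(P[...,1]-y)<.035)).any() else None) for y in np.arange(.28,-.3,-.07)])
E
```

```text
[ 0.4101833  -0.19827024  0.89809181]
[[-0.016 -1.    -0.024]
 [-0.994  0.018 -0.105]
 [ 0.106  0.023 -0.994]]
247 266 [ 0.393  -0.055   0.0004]
322 268 [ 0.3875 -0.1862 -0.0015]
283 236 [ 0.4404 -0.1278  0.1044]
316 234 [ 0.4422 -0.1795  0.1171]
348 232 [ 0.4445 -0.2285  0.1149]
385 231 [ 0.4457 -0.2864  0.1019]
285 120 [ 0.547  -0.1564  0.3923]
350 120 [ 0.5437 -0.222   0.3992]
320 100 [ 0.6737 -0.1882  0.048 ]
220 255 [ 0.4126 -0.0277  0.0962]
0.3 [None, None, None, None, None, None, None, None, None]
0.33 [0.02, 0.02, 0.01, 0.01, 0.02, 0.02, 0.02, 0.01, 0.01]
0.36 [0.03, 0.05, 0.04, 0.01, 0.01, 0.02, 0.02, 0.01, 0.01]
0.39 [0.05, 0.05, 0.05, 0.01, 0.09, 0.06, 0.01, 0.01, 0.01]
0.42 [0.04, 0.05, 0.05, 0.0, 0.11, 0.06, 0.1, 0.1, 0.08]
0.45 [0.0, 0.02, 0.03, 0.0, 0.0, 0.06, 0.12, 0.12, 0.12]
0.48 [0.1, 0.09, 0.09, 0.09, 0.0, 0.02, 0.02, 0.02, 0.02]
0.51 [0.1, 0.1, 0.1, 0.1, 0.0, 0.01, 0.01, 0.01, 0.01]
0.54 [0.11, 0.11, 0.11, 0.11, 0.01, 0.02, 0.42, 0.42, 0.39]
0.57 [0.12, 0.12, 0.12, 0.12, 0.0, 0.02, 0.42, 0.41, 0.39]
0.6 [0.12, 0.12, 0.12, 0.12, 0.01, 0.02, 0.4, 0.4, 0.38]
0.63 [0.13, 0.13, 0.13, 0.13, 0.01, 0.01, 0.39, 0.39, 0.37]
0.66 [0.14, 0.14, 0.14, 0.14, 0.01, 0.01, 0.37, 0.37, 0.36]
0.69 [0.14, 0.18, 0.18, 0.14, 0.0, 0.0, 0.36, 0.36, 0.35]
0.72 [0.14, 0.19, 0.19, 0.14, 0.0, 0.0, None, None, 0.16]
0.75 [0.14, 0.18, 0.18, 0.14, 0.0, 0.04, None, None, 0.16]
```

View pics/crop1.png

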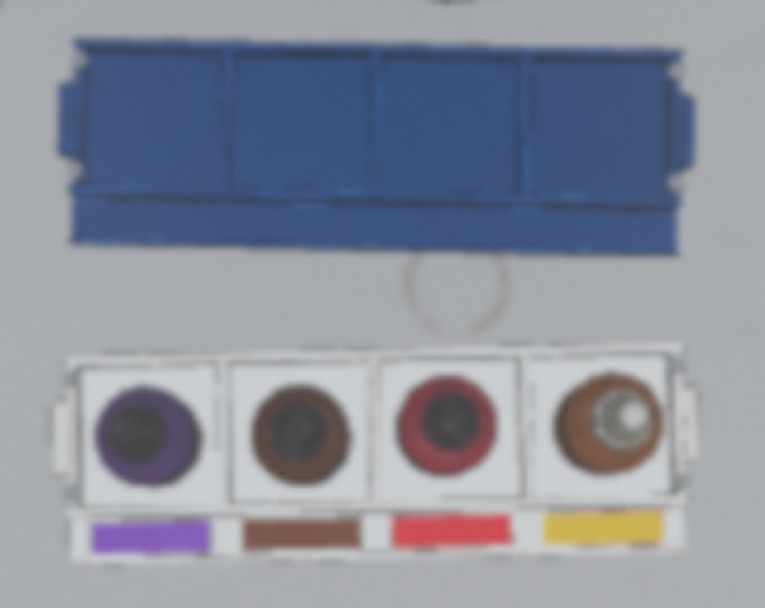

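```bash
python3 - <<'E'
from h import *
s=snap("top"); f=lambda u,v,h:on_plane(s,250+u/4.5-.39,140+v/4.5-.39,h)[:2]
L=np.array([f(u,v,.008) for u,v in((151,537),(302,534),(452,530),(603,528))]);print("labels",L.round(4))
d=L[0]-L[3];a=np.arctan2(-d[0],d[1]);print("yaw deg",np.degrees(a),np.linalg.norm(d)/3)
print("wells from labels",(L+.039*np.array([np.cos(a),np.sin(a)])).round(4))
for n,C in(("white",[(72,358,.018),(682,346,.018),(75,560,.009),(683,548,.009)]),("blue",[(75,40,.018),(680,52,.018),(72,242,.009),(677,253,.009)])):
    Q=np.array([f(*c) for c in C]); d=Q[0]-Q[1];d2=Q[2]-Q[3]
    a=np.mean([np.arctan2(-e[0],e[1]) for e in(d,d2)])
    ex=np.array([np.cos(a),np.sin(a)]);ey=np.array([-ex[1],ex[0]])
    bk=(Q[0]+Q[1])/2; fr=(Q[2]+Q[3])/2
    o1=bk-.031*ex; o2=fr+.049*ex; o=(o1+o2)/2
    print(n,np.degrees(a),np.linalg.norm(d),np.linalg.norm(d2),o1,o2)
    for y in(.087,.029,-.029,-.087): print((o+y*ey).round(4))
P=np.load("P.npy"); m=(P[...,2]>.15)&(P[...,0]<.62)&(abs(P[...,1]+.19)<.2)
i=np.argsort(P[m][:,0])[:400:40];print(P[m][i].round(3))
E
```

```text
labels [[ 0.4043 -0.1192]
 [ 0.4046 -0.1774]
 [ 0.4052 -0.2352]
 [ 0.4051 -0.2931]]
yaw deg 0.25187734892060326 0.05796571457437729
wells from labels [[ 0.4433 -0.119 ]
 [ 0.4436 -0.1773]
 [ 0.4442 -0.235 ]
 [ 0.4441 -0.2929]]
white 0.19603087210777434 0.23396240490197867 0.2334149303310632 [ 0.44258416 -0.20729375] [ 0.44550459 -0.20640312]
[ 0.4437 -0.1198]
[ 0.4439 -0.1778]
[ 0.4441 -0.2358]
[ 0.4443 -0.2938]
blue -2.2206644022445814 0.235352527662821 0.23554450502284183 [ 0.56191489 -0.20839019] [ 0.56400237 -0.20892377]
[ 0.5663 -0.1217]
[ 0.5641 -0.1797]
[ 0.5618 -0.2376]
[ 0.5596 -0.2956]
[[ 0.21  -0.034  0.153]
 [ 0.217 -0.028  0.16 ]
 [ 0.218  0.01   0.172]
 [ 0.218 -0.019  0.175]
 [ 0.219 -0.017  0.172]
 [ 0.219 -0.021  0.164]
 [ 0.22  -0.005  0.171]
 [ 0.41  -0.198  0.898]
 [ 0.41  -0.198  0.898]
 [ 0.41  -0.198  0.898]]
```

```bash
python3 - <<'E'
from h import *
P=np.load("P.npy"); m=(P[...,2]>.15)&(P[...,2]<.6)&(P[...,0]<.7)&(P[...,0]>.35)&(P[...,1]<-.05)&(P[...,1]>-.32)
Q=P[m]
for y in np.arange(-.1,-.32,-.02):
    k=abs(Q[:,1]-y)<.01
    if k.any(): q=Q[k]; print("y",round(y,2),"xmin",q[:,0].min().round(3),[(round(x,2),q[abs(q[:,0]-x)<.01][:,2].max().round(3)) for x in np.arange(.5,.7,.02) if (abs(q[:,0]-x)<.01).any()])
s=snap("scene"); 
c=s["image"][0:250,130:380,::-1]
cv2.imwrite("pics/crop2.png",cv2.resize(c,None,fx=2.4,fy=2.4,interpolation=cv2.INTER_CUBIC))
K=s["mtx"]; v,u=np.mgrid[0:400,0:640]; z=s["z_map"]
S=(np.stack([(u-K[0,2])/K[0,0]*z,(v-K[1,2])/K[1,1]*z,z],-1)-s["t"])@s["R"]
for a,b in((225,40),(250,20),(260,30),(280,20),(295,8),(250,45),(220,110),(262,105)):print(a,b,S[b,a].round(3))
for x in np.arange(.46,.9,.03):
    m=(abs(S[...,0]-x)<.015)&(S[...,1]<-.05)&(S[...,1]>-.33)&(S[...,2]>.03)&(z>0)
    q=S[m]
    if len(q): print(round(x,2),"z hist",np.histogram(q[:,2],bins=np.arange(0,.5,.04))[0], "y",q[:,1].min().round(2),q[:,1].max().round(2))
E
```

```text
y -0.14 xmin 0.536 [(np.float64(0.54), np.float64(0.415)), (np.float64(0.56), np.float64(0.415)), (np.float64(0.58), np.float64(0.405)), (np.float64(0.6), np.float64(0.394)), (np.float64(0.62), np.float64(0.386)), (np.float64(0.64), np.float64(0.374)), (np.float64(0.66), np.float64(0.369)), (np.float64(0.68), np.float64(0.363))]
y -0.16 xmin 0.535 [(np.float64(0.54), np.float64(0.412)), (np.float64(0.56), np.float64(0.416)), (np.float64(0.58), np.float64(0.407)), (np.float64(0.6), np.float64(0.395)), (np.float64(0.62), np.float64(0.388)), (np.float64(0.64), np.float64(0.378)), (np.float64(0.66), np.float64(0.374)), (np.float64(0.68), np.float64(0.366))]
y -0.18 xmin 0.538 [(np.float64(0.54), np.float64(0.408)), (np.float64(0.56), np.float64(0.409)), (np.float64(0.58), np.float64(0.397)), (np.float64(0.6), np.float64(0.388)), (np.float64(0.62), np.float64(0.384)), (np.float64(0.64), np.float64(0.373)), (np.float64(0.66), np.float64(0.374)), (np.float64(0.68), np.float64(0.366))]
y -0.2 xmin 0.532 [(np.float64(0.54), np.float64(0.411)), (np.float64(0.56), np.float64(0.408)), (np.float6
[... 1699 characters left out ...]
  0] y -0.23 -0.13
0.64 z hist [171 228   0   1   0   0   0  92 503  94   0   0] y -0.26 -0.12
0.67 z hist [ 63 448   0 519 337   0 292 363 230  23   0   0] y -0.28 -0.11
0.7 z hist [ 56 568  31 135 389   0 123 229 213  67   0   0] y -0.29 -0.1
0.73 z hist [ 38 553  80 136 356 198 128 186 148   0   0   0] y -0.29 -0.09
0.76 z hist [ 65 388  58 124 329 220 178 211  45   0   0   0] y -0.29 -0.09
0.79 z hist [ 34 319 107 116 316   7 113  81   0   0   0   0] y -0.29 -0.11
0.82 z hist [ 30 241   0  65 165   0 128  55   0   0   0   0] y -0.28 -0.11
0.85 z hist [ 25 261   3  74 325 110 148  51   0   0   0   0] y -0.23 -0.11
0.88 z hist [ 30 300  87  52  79 105 139  54   0   0   0   0] y -0.23 -0.11
```

View pics/crop2.png

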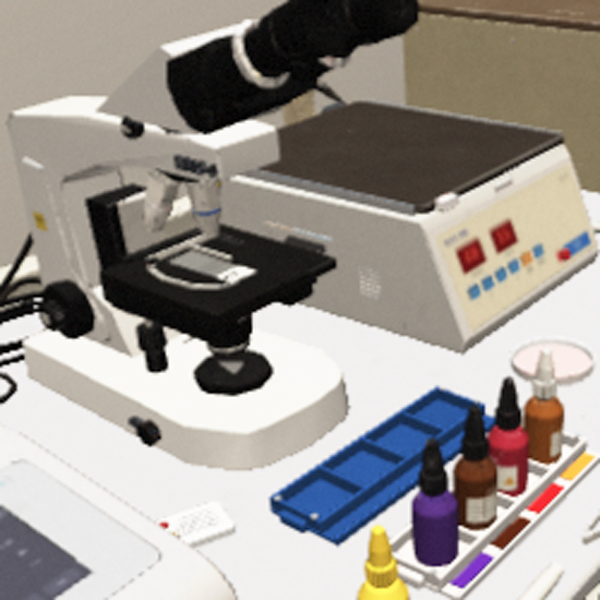

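Candidates: violet (283,236), brown (316,234), red (348,232), amber with the white cap (385,231). The yellow bottle at (220,255) is a decoy, off the rack. The crop confirms left to right violet, brown, red, amber, matching the strips. The microscope's eyepieces hang over the blue rack (z≥0.35, x≥0.53), so I check the arm's profile first from a safe pose.

>>> carry_out(
  steps=[
    [[0.0,0.0,-0.05],0,-1],
    [[0.05,-0.04,-0.05],0.3,-1],
    [[0.1,-0.08,-0.05],0.6,-1],
    [[0.14,-0.12,-0.05],0.9,0],
    [[0.18,-0.16,-0.05],1.2,0],
    [[0.22,-0.2,-0.05],1.37,0.03],
    [[0.26,-0.24,-0.05],1.37,0.03],
    [[0.3,-0.28,-0.05],1.37,0.03],
    [[0.36,-0.338,-0.05],1.37,0.03],
    [[0.36,-0.338,-0.05],1.37,0.03],
  ],
)

```text
time: 1.5
tool_pos: [0.4009, -0.1179, 0.2263]
ee_rot: [-3.141, -0.0, 0.004]
wrist_force: [0.6, -0.9, 0.4]
width: 0.0453
finger_force: 0.0
```

```bash
python3 - <<'E'
from h import *
o=robot.get_obs();print(o["tool_pos"],o["ee_rot"],o["joint_positions"],o["width"],o["time"])
a=snap("scene","pics/s1.png");snap("top","pics/t1.png")
cv2.imwrite("pics/both1.png",cv2.resize(np.vstack([cv2.imread("pics/s1.png"),cv2.imread("pics/t1.png")]),(480,600)))
E
```

```text
[ 0.40092443 -0.11789589  0.22628246] [-3.14107516e+00 -4.67886304e-04  4.45037852e-03] [-4.22465229e-01 -2.14774642e-01  1.55765407e+00  6.82401236e-04
  1.79850156e+00  1.14403472e+00] 0.04530244995774452 1.5
```

View pics/both1.png

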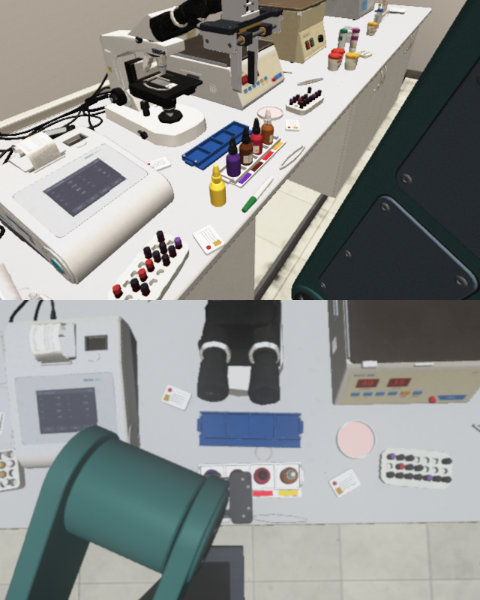

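```bash
python3 - <<'E'
from h import *
t=robot.get_obs()["tool_pos"]
for n in("top","scene"):
    s=snap(n);K=s["mtx"]; v,u=np.mgrid[0:400,0:640]; z=s["z_map"]
    P=(np.stack([(u-K[0,2])/K[0,0]*z,(v-K[1,2])/K[1,1]*z,z],-1)-s["t"])@s["R"]
    D=P-t; r=np.hypot(D[...,0],D[...,1])
    m=(z>0)&(P[...,2]>.13)&(P[...,0]<.51)&(P[...,1]<.3)
    q=P[m]
    print(n)
    for h in np.arange(.2,.8,.03):
        k=abs(q[:,2]-h)<.015
        if k.any(): print(h.round(2),k.sum(),"x",q[k,0].min().round(3),q[k,0].max().round(3),"y",q[k,1].min().round(3),q[k,1].max().round(3))
s=cv2.imread("pics/s1.png")[0:130,230:430];cv2.imwrite("pics/c3.png",cv2.resize(s,None,fx=4,fy=4))
E
```

```text
top
0.35 3 x 0.43 0.432 y -0.166 -0.165
0.38 1324 x 0.368 0.436 y -0.207 -0.144
0.41 932 x 0.369 0.435 y -0.207 -0.172
0.53 39 x 0.314 0.333 y -0.043 -0.034
0.56 1225 x 0.316 0.372 y -0.15 -0.036
0.59 1784 x 0.324 0.457 y -0.186 -0.039
0.62 12619 x 0.332 0.462 y -0.187 -0.029
0.65 26636 x 0.34 0.452 y -0.182 -0.046
scene
0.2 853 x 0.09 0.134 y 0.168 0.19
0.23 1199 x 0.074 0.127 y 0.17 0.201
0.26 2377 x 0.056 0.409 y -0.153 0.209
0.29 3911 x 0.039 0.409 y -0.155 0.218
0.32 6185 x 0.021 0.408 y -0.154 0.225
0.35 10022 x 0.009 0.433 y -0.2 0.228
0.38 12487 x 0.015 0.433 y -0.209 0.227
0.41 11124 x 0.026 0.431 y -0.208 0.224
0.44 8420 x 0.037 0.418 y -0.098 0.219
0.47 5857 x 0.048 0.076 y 0.193 0.215
0.5 864 x 0.059 0.069 y 0.196 0.207
```

View pics/c3.png

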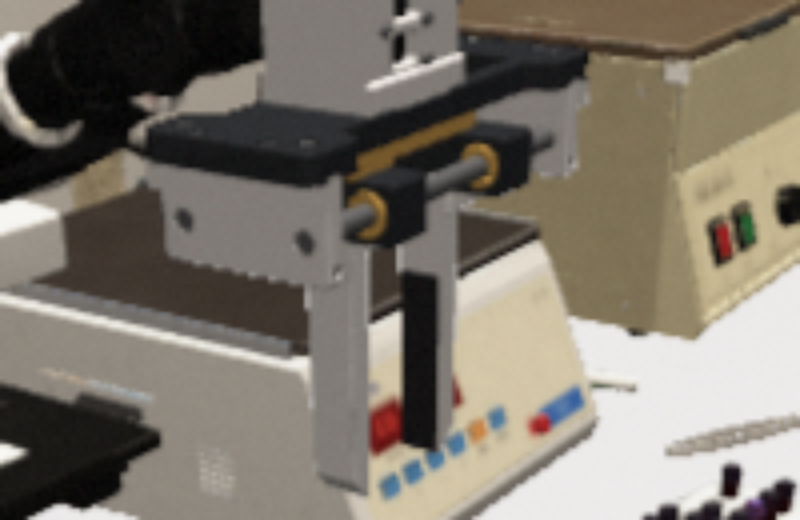

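>>> carry_out(
  steps=[
    [[-0.06,0,0],0,0.03],
    [[-0.06,0,0.05],0,0.03],
    [[-0.06,0,0.1],0,0.03],
    [[-0.06,0,0.15],0,0.03],
    [[-0.06,0,0.18],0,0.03],
    [[-0.06,0,0.18],0,0.03],
  ],
)

```text
time: 2.45
tool_pos: [0.3372, -0.1208, 0.0439]
ee_rot: [-3.139, 0.005, -0.003]
wrist_force: [-0.0, 0.7, 1.0]
width: 0.0455
finger_force: 0.0
```

```bash
python3 - <<'E'
from h import *
o=robot.get_obs();t=o["tool_pos"];print(t,o["joint_positions"])
ims=[]
for n in("top","scene"):
    s=snap(n,f"pics/{n}2.png");K=s["mtx"]; v,u=np.mgrid[0:400,0:640]; z=s["z_map"]
    print(n,"cam",-s["R"].T@s["t"])
    P=(np.stack([(u-K[0,2])/K[0,0]*z,(v-K[1,2])/K[1,1]*z,z],-1)-s["t"])@s["R"]
    q=(P-t)[(z>0)&(P[...,2]>.15)&(P[...,0]<.48)&(P[...,0]>.2)&(P[...,1]<.1)]
    for h in np.arange(.1,.6,.03):
        k=abs(q[:,2]-h)<.015
        if k.any(): print("dz",h.round(2),k.sum(),"dx",q[k,0].min().round(3),q[k,0].max().round(3),"dy",q[k,1].min().round(3),q[k,1].max().round(3))
    ims.append(cv2.imread(f"pics/{n}2.png"))
cv2.imwrite("pics/both2.png",cv2.resize(np.vstack(ims[::-1]),(480,600)))
E
```

```text
[ 0.337212   -0.12083551  0.04394078] [-5.02236220e-01 -2.90049488e-01  1.97933433e+00 -4.87279801e-04
  1.45820560e+00  1.07154700e+00]
top cam [ 0.4101833  -0.19827024  0.89809181]
dz 0.13 97 dx -0.007 0.036 dy -0.08 0.025
dz 0.16 1598 dx -0.032 0.036 dy -0.089 0.035
dz 0.22 128 dx 0.005 0.04 dy -0.038 0.014
dz 0.25 161 dx 0.011 0.039 dy -0.036 0.009
dz 0.28 113 dx 0.015 0.04 dy -0.034 0.007
dz 0.31 34 dx 0.02 0.047 dy -0.03 0.019
dz 0.34 155 dx -0.061 0.04 dy -0.049 0.08
dz 0.37 528 dx -0.061 0.066 dy -0.069 0.08
dz 0.4 6372 dx -0.053 0.065 dy -0.069 0.076
dz 0.43 7255 dx -0.044 0.05 dy -0.06 0.087
scene cam [0.06346562 0.37718343 0.51901439]
dz 0.1 25 dx -0.01 -0.008 dy -0.036 0.03
dz 0.13 734 dx -0.034 0.035 dy -0.081 0.082
dz 0.16 2297 dx -0.034 0.036 dy -0.089 0.089
dz 0.19 703 dx -0.022 0.023 dy -0.019 0.042
dz 0.22 1181 dx -0.037 0.038 dy -0.028 0.042
dz 0.25 915 dx -0.036 0.034 dy -0.02 0.038
dz 0.28 1139 dx -0.036 0.034 dy -0.022 0.037
dz 0.31 1263 dx -0.035 0.045 dy -0.014 0.037
dz 0.34 654 dx -0.072 0.054 dy 0.011 0.101
dz 0.37 3145 dx -0.137 0.059 dy 0.033 0.139
dz 0.4 1946 dx -0.137 0.041 dy 0.048 0.14
```

View pics/both2.png

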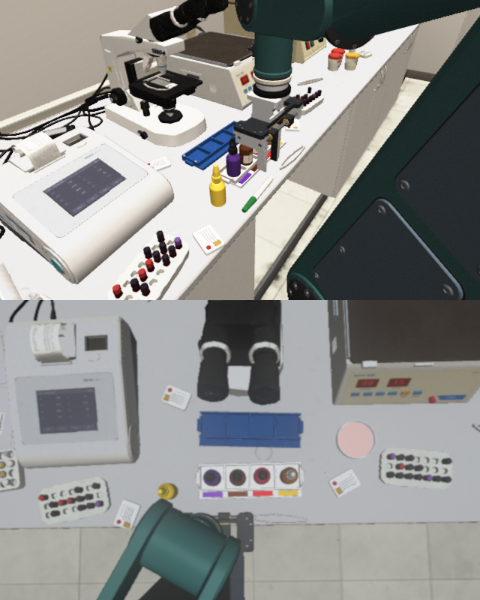

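The wrist drum (0.32–0.44 m above the TCP) would overlap the eyepieces at every blue well if they are solid. I test that harmlessly by opening a finger (force-limited to 30 N) toward the eyepiece front.

>>> carry_out(
  steps=[
    [[0,0,-0.06],-1,1],
    [[0,0,-0.12],-2,1],
    [[0,0,-0.18],-3,1],
    [[0,0,-0.24],-4,1],
    [[0,0,-0.3],-5,1],
    [[0,0.03,-0.32],-6,1],
    [[0.03,0.06,-0.32],-7,1],
    [[0.06,0.1,-0.32],-8,1],
    [[0.1,0.104,-0.32],-9,1],
    [[0.11,0.104,-0.32],-9,1],
  ],
)

```text
time: 3.8
tool_pos: [0.4511, -0.2258, 0.3669]
ee_rot: [3.141, 0.0, 1.569]
wrist_force: [0.3, 0.0, 1.0]
width: 0.0001
finger_force: 0.0
```

>>> carry_out(
  steps=[
    [[0,0.02,0],0,1],
    [[0,0.035,0],0,1],
    [[0,0.035,0],0,1],
    [[0,0.035,0],0,0],
    [[0,0.035,0],0,-0.6],
    [[0,0.035,0],0,-1],
    [[0,0.035,0],0,-1],
    [[0,0.035,0],0,-1],
    [[0,0.035,0],0,-1],
  ],
)

```text
time: 4.92
tool_pos: [0.4849, -0.2249, 0.3662]
ee_rot: [-3.142, 0.0, 1.57]
wrist_force: [0.4, 0.1, -0.2]
width: 0.0569
finger_force: 0.0
```

```bash
python3 - <<'E'
from h import *
o=robot.get_obs();print(o["tool_pos"],o["width"],o["finger_force"],o["wrist_force"])
ims=[snap(n,f"pics/{n}3.png") for n in("scene","top")]
a=cv2.imread("pics/scene3.png")[0:200,130:450];b=cv2.imread("pics/top3.png")[0:200,160:480]
cv2.imwrite("pics/both3.png",cv2.resize(np.vstack([a,b]),(480,600)))
E
```

```text
[ 0.48487324 -0.22487387  0.3662248 ] 0.056947431196142206 0.0 [ 0.3628584   0.09548655 -0.22665695]
```

View pics/both3.png

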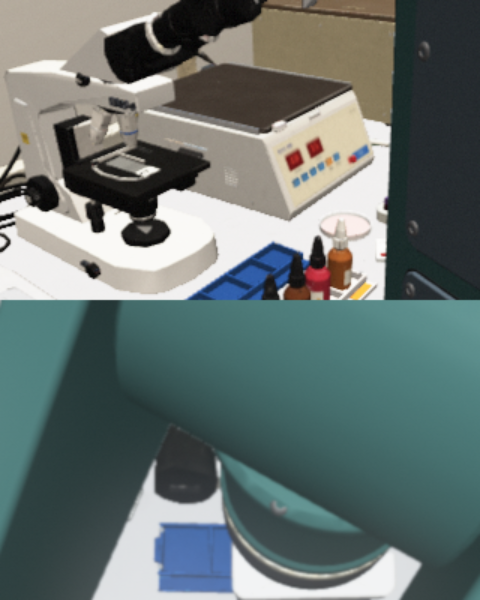

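>>> carry_out(
  steps=[
    [[0,0,0],0,-1],
    [[0,0,0],0,-1],
    [[0,0,0],0,-1],
    [[0,0,0],0,-1],
  ],
)

```text
time: 5.52
tool_pos: [0.4849, -0.2249, 0.3663]
ee_rot: [3.142, 0.0, 1.57]
wrist_force: [0.1, -0.6, 0.5]
width: 0.0936
finger_force: 0.0
```

Fully opened with no resistance, though the finger should have gone about 15 mm into the eyepiece. I repeat it deeper to be sure.

>>> carry_out(
  steps=[
    [[0,0,0],0,1],
    [[0,0,0],0,1],
    [[0,0,0],0,1],
    [[0,0,0],0,1],
    [[0,0,0],0,1],
    [[0,0,0],0,1],
    [[0,0,0],0,1],
    [[0,0,0],0,1],
    [[0,0.01,0],0,1],
    [[0,0.02,0],0,1],
  ],
)

```text
time: 6.78
tool_pos: [0.5056, -0.2249, 0.3662]
ee_rot: [3.141, 0.0, 1.57]
wrist_force: [-0.1, 0.4, 0.3]
width: 0.0007
finger_force: 0.0
```

>>> carry_out(
  steps=[
    [[0,0,0],0,-1],
    [[0,0,0],0,-1],
    [[0,0,0],0,-1],
    [[0,0,0],0,-1],
    [[0,0,0],0,-1],
    [[0,0,0],0,-1],
    [[0,0,0],0,-1],
    [[0,0,0],0,-1],
    [[0,0,0],0,-1],
  ],
)

```text
time: 7.9
tool_pos: [0.5049, -0.2249, 0.3663]
ee_rot: [3.142, 0.0, 1.57]
wrist_force: [-0.2, 0.1, -0.2]
width: 0.0874
finger_force: 0.0
```

>>> carry_out(
  steps=[
    [[0,0,0],0,1],
    [[0,0,0],0,1],
    [[0,0,0],0,1],
    [[0,0,0],0,1],
    [[0,0,0],0,1],
    [[0,0,0],0,1],
    [[0,0,0],0,1],
    [[0,0.01,0],0,1],
    [[0,0.025,0],0,1],
    [[0,0.045,0],0,1],
  ],
)

```text
time: 9.15
tool_pos: [0.5507, -0.2249, 0.3665]
ee_rot: [3.141, 0.0, 1.57]
wrist_force: [1.3, -0.1, -0.4]
width: 0.0005
finger_force: 0.0
```

>>> carry_out(
  steps=[
    [[0,0,0],0,-1],
    [[0,0,0],0,-1],
    [[0,0,0],0,-1],
    [[0,0,0],0,-1],
    [[0,0,0],0,-1],
    [[0,0,0],0,-1],
    [[0,0,0],0,-1],
    [[0,0,0],0,-1],
    [[0,0,0],0,-1],
  ],
)

```text
time: 10.28
tool_pos: [0.5499, -0.2249, 0.3662]
ee_rot: [-3.142, 0.0, 1.57]
wrist_force: [-0.4, 0.9, 0.6]
width: 0.0871
finger_force: 0.0
```

>>> carry_out(
  steps=[
    [[0,0,0],0,1],
    [[0,0,0],0,1],
    [[0,0,0],0,1],
    [[0,0,0],0,1],
    [[0,0,0],0,1],
    [[0,0,0],0,1],
    [[0,0,0],0,1],
    [[0,0.01,0],0,1],
    [[0,0.025,0],0,1],
    [[0,0.035,0],0,1],
  ],
)

```text
time: 11.52
tool_pos: [0.5859, -0.2248, 0.3657]
ee_rot: [-3.141, -0.0, 1.571]
wrist_force: [-0.6, 1.0, -0.6]
width: 0.0005
finger_force: 0.0
```

>>> carry_out(
  steps=[
    [[0,0,0],0,-1],
    [[0,0,0],0,-1],
    [[0,0,0],0,-1],
    [[0,0,0],0,-1],
    [[0,0,0],0,-1],
    [[0,0,0],0,-1],
    [[0,0,0],0,-1],
    [[0,0,0],0,-1],
    [[0,0,0],0,-1],
    [[0,0,0],0,-1],
  ],
)

```text
time: 12.78
tool_pos: [0.5849, -0.2249, 0.3663]
ee_rot: [-3.142, 0.0, 1.57]
wrist_force: [-0.0, 0.5, -0.7]
width: 0.0935
finger_force: 0.0
```

The eyepieces have no collision body over the whole region the arm needs (checked to x=0.645). Now above the violet bottle.

>>> carry_out(
  steps=[
    [[0,-0.05,0],1,0.03],
    [[0.03,-0.1,0],2,0.03],
    [[0.06,-0.141,0.02],3,0.03],
    [[0.09,-0.141,0.07],4,0.03],
    [[0.105,-0.141,0.12],5,0.03],
    [[0.105,-0.141,0.17],6,0.03],
    [[0.105,-0.141,0.2],7,0.03],
    [[0.105,-0.141,0.2],8,0.03],
    [[0.105,-0.141,0.2],9,0.03],
    [[0.105,-0.141,0.2],9,0.03],
  ],
)

```text
time: 14.02
tool_pos: [0.4439, -0.1198, 0.1663]
ee_rot: [3.141, -0.0, 0.002]
wrist_force: [0.2, -0.8, -0.5]
width: 0.0458
finger_force: 0.0
```

```bash
python3 - <<'E'
from h import *
o=robot.get_obs();print(o["tool_pos"],o["ee_rot"],o["width"])
snap("scene","pics/s4.png")
s=snap("top");K=s["mtx"];z=s["z_map"];v,u=np.mgrid[0:400,0:640]
P=np.load("P.npy")  # initial cloud: cap tips / body shoulders
for n,y in zip("VBRA",(-.1194,-.1775,-.2354,-.2933)):
    m=(P[...,2]>.06)&(P[...,2]<.075)&(np.hypot(P[...,0]-.444,P[...,1]-y)<.03); m2=(P[...,2]>.09)&(P[...,2]<.14)&(np.hypot(P[...,0]-.444,P[...,1]-y)<.03)
    q=P[m];(c,r)=cv2.minEnclosingCircle(q[:,:2].astype(np.float32)); q2=P[m2]
    print(n,m.sum(),np.round(c,4),round(r,4),"cap",np.median(q2,0).round(4))
cv2.imwrite("pics/c4.png",cv2.resize(cv2.imread("pics/s4.png")[80:280,270:400],None,fx=3,fy=3))
E
```

```text
[ 0.44389115 -0.1198369   0.16632549] [ 3.14149048e+00 -1.42250526e-04  1.72246121e-03] 0.04584427861844655
V 158 [ 0.4419 -0.1223] 0.0173 cap [ 0.4415 -0.1232  0.1076]
B 164 [ 0.4412 -0.1787] 0.0175 cap [ 0.4407 -0.1793  0.108 ]
R 167 [ 0.4436 -0.2329] 0.0174 cap [ 0.4432 -0.2318  0.1081]
A 161 [ 0.4439 -0.2935] 0.0172 cap [ 0.4434 -0.2915  0.1069]
```

View pics/c4.png

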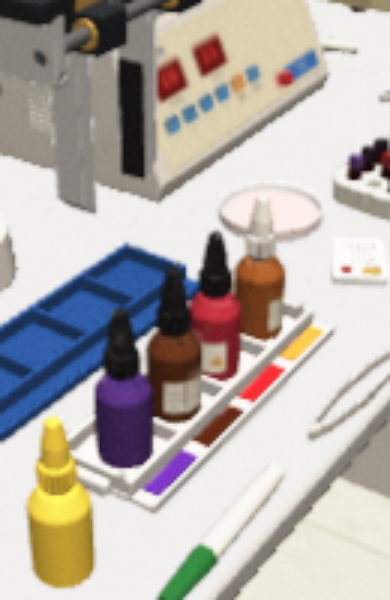

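>>> carry_out(
  steps=[
    [[-0.002,0.0025,0.05],0,0.04],
    [[-0.002,0.0025,0.1],0,0.04],
    [[-0.002,0.0025,0.124],0,0.04],
    [[-0.002,0.0025,0.124],0,0.04],
    [[-0.002,0.0025,0.124],0,1],
    [[-0.002,0.0025,0.124],0,1],
    [[-0.002,0.0025,0.124],0,1],
    [[-0.002,0.0025,0.1],0,1],
    [[-0.002,0.0025,0.05],0,1],
    [[-0.002,0.0025,-0.01],0,1],
  ],
)

```text
time: 15.38
tool_pos: [0.4411, -0.122, 0.1769]
ee_rot: [-3.141, 0.002, -0.0]
wrist_force: [1.0, 0.2, -0.9]
width: 0.0347
finger_force: 30.0
```

>>> carry_out(
  steps=[
    [[0.03,0.03,0],0,1],
    [[0.06,0.07,0],0.1,1],
    [[0.09,0.11,0],0.22,1],
    [[0.11,0.15,0],0.22,1],
    [[0.118,0.1735,0],0.22,1],
    [[0.118,0.1735,0],0.22,1],
    [[0.118,0.1735,0],0.22,1],
  ],
)

```text
time: 16.25
tool_pos: [0.5597, -0.2951, 0.1764]
ee_rot: [-3.141, 0.0, -0.038]
wrist_force: [1.2, -0.3, -1.3]
width: 0.0349
finger_force: 30.0
```

```bash
python3 - <<'E'
from h import *
o=robot.get_obs();print(o["tool_pos"],o["ee_rot"],o["joint_torque"].round(1),o["width"])
s=snap("scene","pics/s5.png")
cv2.imwrite("pics/c5.png",cv2.resize(cv2.imread("pics/s5.png")[60:300,200:420],None,fx=2.5,fy=2.5))
E
```

```text
[ 0.55967659 -0.29508583  0.17642325] [-3.14102429e+00  1.68091228e-04 -3.82390751e-02] [ -0.5 -41.8 -30.8   0.   -0.1   0. ] 0.03491884295789821
```

View pics/c5.png

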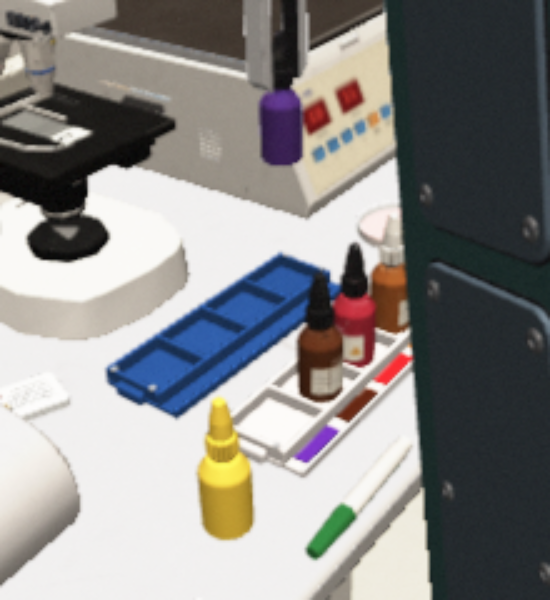

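>>> carry_out(
  steps=[
    [[0,0,0.03],0,1],
    [[0,0,0.06],0,1],
    [[0,0,0.09],0,1],
    [[0,0,0.115],0,1],
    [[0,0,0.128],0,1],
    [[0,0,0.133],0,1],
    [[0,0,0.133],0,1],
  ],
)

```text
time: 17.18
tool_pos: [0.5607, -0.296, 0.0448]
ee_rot: [3.14, -0.002, -0.038]
wrist_force: [0.1, -0.4, 0.2]
width: 0.035
finger_force: 30.0
```

>>> carry_out(
  steps=[
    [[0,0,0],0,1],
    [[0,0,0.001],0,1],
    [[0,0,0.001],0,0.03],
    [[0,0,0.001],0,0.03],
    [[0,0,0.001],0,0.03],
    [[0,0,-0.03],0,0.03],
    [[0,0,-0.08],0,0.03],
    [[0,0,-0.135],0,0.03],
  ],
)

```text
time: 18.18
tool_pos: [0.5592, -0.2956, 0.1784]
ee_rot: [-3.14, 0.002, -0.039]
wrist_force: [0.4, -0.8, 0.7]
width: 0.046
finger_force: 0.0
```

```bash
python3 - <<'E'
from h import *
o=robot.get_obs();print(o["tool_pos"],o["ee_rot"],o["width"])
s=snap("scene","pics/s6.png")
cv2.imwrite("pics/c6.png",cv2.resize(cv2.imread("pics/s6.png")[60:300,200:420],None,fx=2.5,fy=2.5))
E
```

```text
[ 0.55921899 -0.29557398  0.17840071] [-3.14041846e+00  2.22423407e-03 -3.88342523e-02] 0.04595086721419539
```

View pics/c6.png

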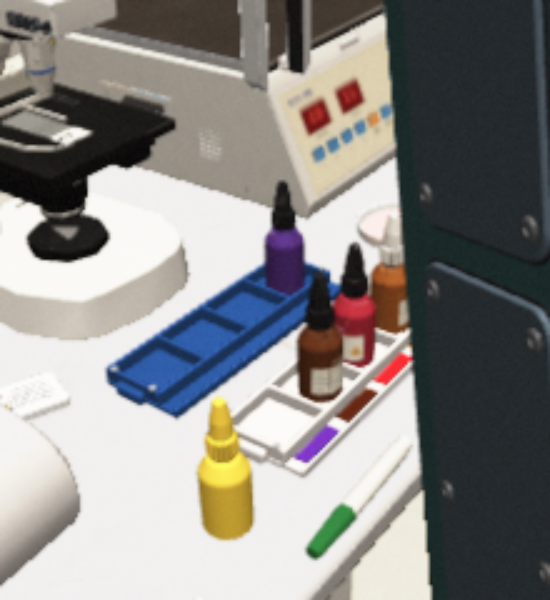

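Violet stands upright in the right-end blue well. Next, brown.

>>> carry_out(
  steps=[
    [[-0.03,-0.03,0],0,0.05],
    [[-0.06,-0.06,0],-0.1,0.05],
    [[-0.09,-0.09,0],-0.22,0.05],
    [[-0.1234,-0.113,0],-0.22,0.05],
    [[-0.1234,-0.113,0],-0.22,0.05],
    [[-0.1234,-0.113,0],-0.22,0.05],
    [[-0.1234,-0.113,0],-0.22,0.05],
  ],
)

```text
time: 19.1
tool_pos: [0.4416, -0.1789, 0.1781]
ee_rot: [3.141, 0.0, -0.001]
wrist_force: [-0.6, -0.6, -0.3]
width: 0.0446
finger_force: 0.0
```

>>> carry_out(
  steps=[
    [[0,-0.001,0.06],0,0.05],
    [[0,-0.001,0.11],0,0.05],
    [[0,-0.001,0.136],0,0.05],
    [[0,-0.001,0.136],0,0.05],
    [[0,-0.001,0.136],0,1],
    [[0,-0.001,0.136],0,1],
    [[0,-0.001,0.136],0,1],
    [[0,-0.001,0.11],0,1],
    [[0,-0.001,0.06],0,1],
    [[0,-0.001,0],0,1],
  ],
)

```text
time: 20.35
tool_pos: [0.4402, -0.1768, 0.1792]
ee_rot: [-3.141, 0.001, -0.0]
wrist_force: [1.5, 0.4, 0.0]
width: 0.0347
finger_force: 30.0
```

>>> carry_out(
  steps=[
    [[0.04,0.02,0],0,1],
    [[0.08,0.04,0],0.1,1],
    [[0.12,0.06,0],0.22,1],
    [[0.12,0.06,0],0.22,1],
    [[0.12,0.06,0],0.22,1],
    [[0.12,0.06,0],0.22,1],
  ],
)

```text
time: 21.1
tool_pos: [0.5603, -0.2368, 0.1794]
ee_rot: [3.141, -0.001, -0.039]
wrist_force: [0.5, 0.2, 0.6]
width: 0.0348
finger_force: 30.0
```

>>> carry_out(
  steps=[
    [[0.001,0.0005,0.03],0,1],
    [[0.001,0.0005,0.06],0,1],
    [[0.001,0.0005,0.09],0,1],
    [[0.001,0.0005,0.115],0,1],
    [[0.001,0.0005,0.13],0,1],
    [[0.001,0.0005,0.135],0,1],
    [[0.001,0.0005,0.136],0,1],
    [[0.001,0.0005,0.136],0,1],
  ],
)

```text
time: 22.1
tool_pos: [0.5627, -0.2381, 0.0437]
ee_rot: [3.141, -0.002, -0.039]
wrist_force: [-1.5, 1.0, 1.7]
width: 0.0349
finger_force: 30.0
```

>>> carry_out(
  steps=[
    [[0,0,0],0,1],
    [[0,0,0.001],0,1],
    [[0,0,0.001],0,0.05],
    [[0,0,0.001],0,0.05],
    [[0,0,0.001],0,0.05],
    [[0,0,-0.03],0,0.05],
    [[0,0,-0.08],0,0.05],
    [[0,0,-0.135],0,0.05],
    [[0,0,-0.135],0,0.05],
  ],
)

```text
time: 23.22
tool_pos: [0.5647, -0.2392, 0.1839]
ee_rot: [3.136, -0.011, -0.039]
wrist_force: [-0.3, -0.4, 0.1]
width: 0.0448
finger_force: 0.0
```

```bash
python3 - <<'E'
from h import *
o=robot.get_obs();print(o["tool_pos"],o["ee_rot"],o["qvel"].round(3),o["joint_torque"].round(1),o["joint_positions"],o["time"])
s=snap("scene","pics/s7.png")
o=robot.get_obs();print(o["tool_pos"],o["ee_rot"],o["joint_torque"].round(1))
cv2.imwrite("pics/c7.png",cv2.resize(cv2.imread("pics/s7.png")[60:300,200:420],None,fx=2.5,fy=2.5))
E
```

```text
[ 0.56468235 -0.23924239  0.18390551] [ 3.13628416 -0.0107632  -0.03865262] [-0.003  0.039  0.104 -0.001 -0.025  0.001] [ -0.  -39.3 -30.4   0.    0.1  -0. ] [-4.93144257e-01  2.17719033e-01  1.20780473e+00 -4.50247085e-05
  1.70406791e+00  1.11632701e+00] 23.225
[ 0.56325568 -0.23851542  0.18027433] [ 3.1388711  -0.00533075 -0.03866408] [  0.  -41.7 -32.1   0.1  -0.1   0. ]
```

View pics/c7.png

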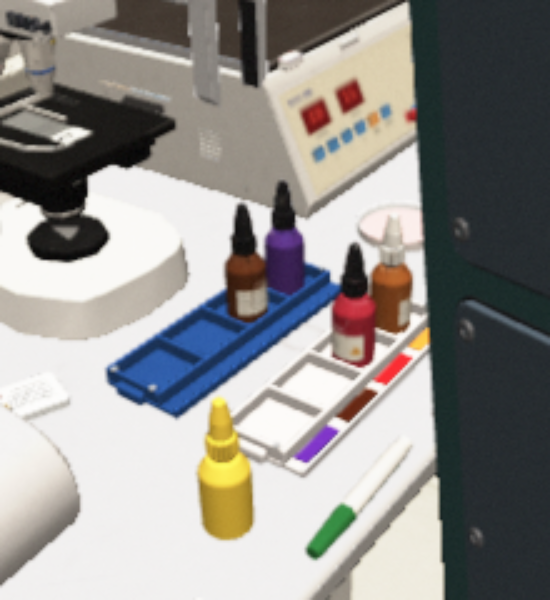

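Brown stands in its well. Next, red.

>>> carry_out(
  steps=[
    [[-0.04,0,0],0,0.05],
    [[-0.08,0,0],-0.1,0.05],
    [[-0.1186,0,0],-0.22,0.05],
    [[-0.1186,0,0],-0.22,0.05],
    [[-0.1186,0,0],-0.22,0.05],
    [[-0.1186,0,0],-0.22,0.05],
  ],
)

```text
time: 24.02
tool_pos: [0.444, -0.2331, 0.1765]
ee_rot: [-3.141, 0.001, 0.0]
wrist_force: [0.7, -0.1, -0.4]
width: 0.0446
finger_force: 0.0
```

>>> carry_out(
  steps=[
    [[0,0,0.06],0,0.05],
    [[0,0,0.11],0,0.05],
    [[0,0,0.135],0,0.05],
    [[0,0,0.135],0,0.05],
    [[0,0,0.135],0,1],
    [[0,0,0.135],0,1],
    [[0,0,0.135],0,1],
    [[0,0,0.11],0,1],
    [[0,0,0.06],0,1],
    [[0,0,0],0,1],
  ],
)

```text
time: 25.28
tool_pos: [0.4427, -0.2328, 0.1781]
ee_rot: [-3.141, 0.002, -0.0]
wrist_force: [0.3, -0.6, -0.7]
width: 0.0348
finger_force: 30.0
```

>>> carry_out(
  steps=[
    [[0.04,-0.02,0],0,1],
    [[0.08,-0.04,0],0.1,1],
    [[0.12,-0.0535,0],0.22,1],
    [[0.12,-0.0535,0],0.22,1],
    [[0.12,-0.0535,0],0.22,1],
    [[0.12,-0.0535,0],0.22,1],
  ],
)

```text
time: 26.02
tool_pos: [0.5626, -0.1803, 0.1779]
ee_rot: [3.141, -0.0, -0.04]
wrist_force: [0.0, -0.6, -1.5]
width: 0.0348
finger_force: 30.0
```

>>> carry_out(
  steps=[
    [[0.001,-0.0005,0.03],0,1],
    [[0.001,-0.0005,0.06],0,1],
    [[0.001,-0.0005,0.09],0,1],
    [[0.001,-0.0005,0.115],0,1],
    [[0.001,-0.0005,0.13],0,1],
    [[0.001,-0.0005,0.134],0,1],
    [[0.001,-0.0005,0.135],0,1],
    [[0.001,-0.0005,0.135],0,1],
  ],
)

```text
time: 27.02
tool_pos: [0.5652, -0.1798, 0.0437]
ee_rot: [3.14, -0.002, -0.039]
wrist_force: [-0.7, 0.1, 3.0]
width: 0.0348
finger_force: 30.0
```

>>> carry_out(
  steps=[
    [[0,0,0],0,1],
    [[0,0,0.001],0,1],
    [[0,0,0.001],0,0.05],
    [[0,0,0.001],0,0.05],
    [[0,0,0.001],0,0.05],
    [[0,0,-0.03],0,0.05],
    [[0,0,-0.08],0,0.05],
    [[0,0,-0.135],0,0.05],
    [[0,0,-0.135],0,0.05],
    [[0,0,-0.135],0,0.05],
  ],
)

```text
time: 28.28
tool_pos: [0.5641, -0.1792, 0.1765]
ee_rot: [-3.141, 0.001, -0.039]
wrist_force: [-0.8, -0.1, -0.4]
width: 0.0447
finger_force: 0.0
```

>>> carry_out(
  steps=[
    [[-0.03,0.03,0],0,0.05],
    [[-0.06,0.06,0],-0.1,0.05],
    [[-0.09,0.09,0],-0.22,0.05],
    [[-0.116,0.1185,0],-0.22,0.05],
    [[-0.116,0.1185,0],-0.22,0.05],
    [[-0.116,0.1185,0],-0.22,0.05],
    [[-0.116,0.1185,0],-0.22,0.05],
  ],
)

```text
time: 29.15
tool_pos: [0.4444, -0.2922, 0.1764]
ee_rot: [-3.14, 0.001, 0.001]
wrist_force: [-0.2, -1.0, 0.4]
width: 0.0447
finger_force: 0.0
```

```bash
python3 - <<'E'
from h import *
o=robot.get_obs();print(o["tool_pos"],o["ee_rot"])
s=snap("scene","pics/s8.png")
cv2.imwrite("pics/c8.png",cv2.resize(cv2.imread("pics/s8.png")[60:300,200:420],None,fx=2.5,fy=2.5))
E
```

```text
[ 0.44439565 -0.29215997  0.1763944 ] [-3.14038108e+00  9.70040695e-04  1.22918162e-03]
```

View pics/c8.png

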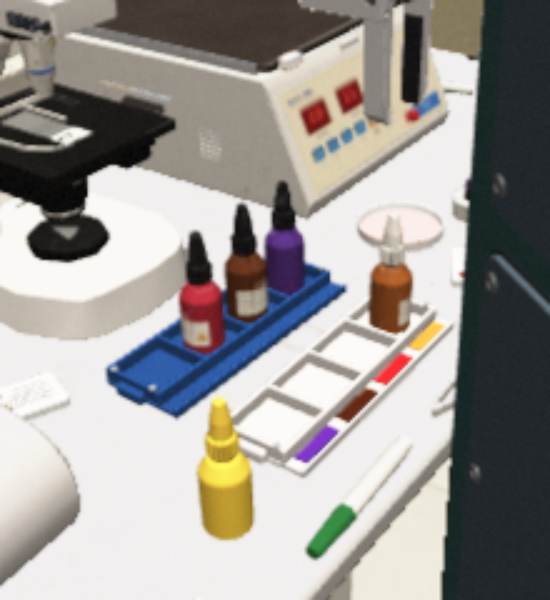

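Red, brown and violet stand correctly, and amber remains at about (390,280) in the crop.

>>> carry_out(
  steps=[
    [[0,0.001,0.06],0,0.05],
    [[0,0.001,0.11],0,0.05],
    [[0,0.001,0.135],0,0.05],
    [[0,0.001,0.135],0,0.05],
    [[0,0.001,0.135],0,1],
    [[0,0.001,0.135],0,1],
    [[0,0.001,0.135],0,1],
    [[0,0.001,0.11],0,1],
    [[0,0.001,0.06],0,1],
    [[0,0.001,0],0,1],
  ],
)

```text
time: 30.45
tool_pos: [0.4432, -0.2937, 0.1779]
ee_rot: [-3.14, 0.002, -0.0]
wrist_force: [0.9, -0.6, -1.0]
width: 0.0348
finger_force: 30.0
```

>>> carry_out(
  steps=[
    [[0.03,-0.04,0],0,1],
    [[0.06,-0.08,0],0.1,1],
    [[0.09,-0.12,0],0.22,1],
    [[0.11,-0.15,0],0.22,1],
    [[0.122,-0.1715,0],0.22,1],
    [[0.122,-0.1715,0],0.22,1],
    [[0.122,-0.1715,0],0.22,1],
    [[0.122,-0.1715,0],0.22,1],
  ],
)

```text
time: 31.45
tool_pos: [0.5655, -0.1238, 0.1775]
ee_rot: [3.141, -0.0, -0.04]
wrist_force: [0.1, 0.6, -0.4]
width: 0.0346
finger_force: 30.0
```

>>> carry_out(
  steps=[
    [[0,-0.002,0.03],0,1],
    [[0,-0.002,0.06],0,1],
    [[0,-0.002,0.09],0,1],
    [[0,-0.002,0.115],0,1],
    [[0,-0.002,0.13],0,1],
    [[0,-0.002,0.134],0,1],
    [[0,-0.002,0.135],0,1],
    [[0,-0.002,0.135],0,1],
  ],
)

```text
time: 32.45
tool_pos: [0.5669, -0.1212, 0.0435]
ee_rot: [3.141, -0.002, -0.039]
wrist_force: [0.6, 0.5, 1.3]
width: 0.0348
finger_force: 30.0
```

>>> carry_out(
  steps=[
    [[0,0,0],0,1],
    [[0,0,0.001],0,1],
    [[0,0,0.001],0,0.05],
    [[0,0,0.001],0,0.05],
    [[0,0,0.001],0,0.05],
    [[0,0,-0.03],0,0.05],
    [[0,0,-0.08],0,0.05],
    [[0,0,-0.135],0,0.05],
    [[-0.06,0,-0.135],0,0.05],
    [[-0.12,0,-0.135],0,0.05],
  ],
)

```text
time: 33.7
tool_pos: [0.4456, -0.1163, 0.1779]
ee_rot: [3.141, -0.001, -0.038]
wrist_force: [-0.7, 0.7, 0.0]
width: 0.0447
finger_force: 0.0
```

>>> carry_out(
  steps=[
    [[-0.06,0,0],0,0.05],
    [[-0.1,0,0],0,0.05],
    [[-0.1,0,0],0,0.05],
    [[-0.1,0,0],0,0.05],
  ],
)

```text
time: 34.2
tool_pos: [0.3469, -0.1124, 0.1774]
ee_rot: [3.141, -0.001, -0.039]
wrist_force: [0.3, 0.5, 0.2]
width: 0.0445
finger_force: 0.0
```

```bash
python3 - <<'E'
from h import *
s=snap("scene","pics/s9.png")
cv2.imwrite("pics/c9.png",cv2.resize(cv2.imread("pics/s9.png")[60:300,200:420],None,fx=2.5,fy=2.5))
K=s["mtx"]; v,u=np.mgrid[0:400,0:640]; z=s["z_map"]
P=(np.stack([(u-K[0,2])/K[0,0]*z,(v-K[1,2])/K[1,1]*z,z],-1)-s["t"])@s["R"]
for y,x in zip((-.1217,-.1797,-.2376,-.2956),(.566,.564,.562,.56)):
    m=(np.hypot(P[...,0]-x,P[...,1]-y)<.015)&(P[...,2]>.03)&(P[...,2]<.2);print(y,P[m][:,2].max().round(4))
E
```

```text
-0.1217 0.1163
-0.1797 0.1171
-0.2376 0.1171
-0.2956 0.1181
```

View pics/c9.png

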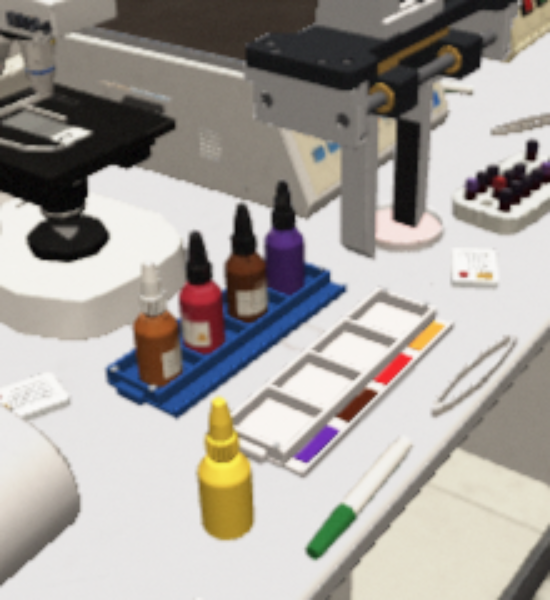

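All four stand upright in the blue rack (left to right amber, red, brown, violet), with cap tips at about 0.118 m, the height expected on the well floors.

```bash
python3 -c "
from bench import robot
print(robot.close_job())"
```

```text
the job is handed in; nothing more can be done
None
```

The job is handed in at about 34 s: all four bottles stand upright on the floors of the blue rack's wells in reverse order (left to right amber, red, brown, violet), but the arm's wrist reached them through the space of the microscope's eyepieces, which a force-limited finger test at one spot showed the simulator doesn't treat as solid.

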